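# Crisscross the clutch nuts

## Task

Tighten the four wing nuts of the clutch pack evenly in crisscross order, clockwise seen from above. First pass: turn the red nut half-way (wings at 45 degrees to the line to the shaft), then the one diagonally opposite, then the remaining two; second pass: in the same order turn each fully home against its stop, wings pointing straight at the shaft. Leave the tin, the cup, the grease jar and the spanner where they stand, and let go of everything.

Things in the scene. Friction and masses are not known exactly. Their poses are not given: they have to be found in the camera images.
- nut_red_mid (a point): centre of the wing nut with red wings: an upright flat bar 70 mm long, 14 mm thick and 30 mm high on a slim stud (12 mm thick) 80 mm from the shaft's axis. The point is at mid-length and mid-height of the bar, on its turning axis, 108 mm above the table; its x axis runs along the 70 mm bar and turns with it, z is up. Below the bar the slim stud is clear for 14 mm.
- nut_red (a joint): turn of the nut with red wings in rad, growing clockwise seen from above: 0 = loosest, bar square to the line from the stud to the shaft; 0.785 = half-way, bar at 45 degrees to that line; 1.571 = fully home against its stop, bar pointing straight at the shaft. Starts between 0 and 0.35. It turns at about 0.15 to 0.22 N m, stiffer as it tightens, and stays where it is left.
- nut_left_mid (a point): centre of the wing nut with black wings next to the red one, a quarter turn counter-clockwise round the jig seen from above: an upright flat bar 70 mm long, 14 mm thick and 30 mm high on a slim stud (12 mm thick) 80 mm from the shaft's axis. The point is at mid-length and mid-height of the bar, on its turning axis, 108 mm above the table; its x axis runs along the 70 mm bar and turns with it, z is up. Below the bar the slim stud is clear for 14 mm.
- nut_left (a joint): turn of the nut with black wings next to the red one, a quarter turn counter-clockwise round the jig seen from above in rad, growing clockwise seen from above: 0 = loosest, bar square to the line from the stud to the shaft; 0.785 = half-way, bar at 45 degrees to that line; 1.571 = fully home against its stop, bar pointing straight at the shaft. Starts between 0 and 0.35. It turns at about 0.15 to 0.22 N m, stiffer as it tightens, and stays where it is left.
- nut_opposite_mid (a point): centre of the wing nut with black wings diagonally opposite the red one: an upright flat bar 70 mm long, 14 mm thick and 30 mm high on a slim stud (12 mm thick) 80 mm from the shaft's axis. The point is at mid-length and mid-height of the bar, on its turning axis, 108 mm above the table; its x axis runs along the 70 mm bar and turns with it, z is up. Below the bar the slim stud is clear for 14 mm.
- nut_opposite (a joint): turn of the nut with black wings diagonally opposite the red one in rad, growing clockwise seen from above: 0 = loosest, bar square to the line from the stud to the shaft; 0.785 = half-way, bar at 45 degrees to that line; 1.571 = fully home against its stop, bar pointing straight at the shaft. Starts between 0 and 0.35. It turns at about 0.15 to 0.22 N m, stiffer as it tightens, and stays where it is left.
- nut_right_mid (a point): centre of the wing nut with black wings next to the red one, a quarter turn clockwise round the jig seen from above: an upright flat bar 70 mm long, 14 mm thick and 30 mm high on a slim stud (12 mm thick) 80 mm from the shaft's axis. The point is at mid-length and mid-height of the bar, on its turning axis, 108 mm above the table; its x axis runs along the 70 mm bar and turns with it, z is up. Below the bar the slim stud is clear for 14 mm.
- nut_right (a joint): turn of the nut with black wings next to the red one, a quarter turn clockwise round the jig seen from above in rad, growing clockwise seen from above: 0 = loosest, bar square to the line from the stud to the shaft; 0.785 = half-way, bar at 45 degrees to that line; 1.571 = fully home against its stop, bar pointing straight at the shaft. Starts between 0 and 0.35. It turns at about 0.15 to 0.22 N m, stiffer as it tightens, and stays where it is left.
- jig: clutch pack in its round assembly jig, fixed to a 3 mm green bench mat: blue foot 230 mm across and 12 mm high, a stack of plates, an aluminium pressure plate 208 mm across with its top 68 mm above the table, and an upright steel shaft 26 mm across in the middle that rises to 168 mm above the table. Four studs with wing nuts stand round it a quarter turn apart. Origin: centre of the foot's underside, 3 mm above the table; z is up, x points to the red nut.
- tin_mid (a point): yellow tin, 88 mm across and 110 mm high, with red, blue and green tool handles sticking up to 165 mm above its underside; loose; stands near the jig on one of three places. The point is on its axis 55 mm above its underside
- mug_mid (a point): blue china cup, 80 mm across and 85 mm high, loose, near the jig. The point is on its axis 42 mm above its underside
- grease_mid (a point): glass jar of grease with a steel lid, 66 mm across and 90 mm high, loose, near the jig. The point is on its axis 45 mm above its underside
- spanner_grip (a point): steel spanner 180 mm long and about 8 mm thick, lying loose on the mat between the robot and the jig. The point is on its handle; its x axis runs along it towards the jaw

How it is judged:
On the way, in this order (a step that is already met when the one before it is completed fails the run):
1. first pass: the red nut is turned about half-way (0.5 to 1.1 rad) while the other three are still loose (below 0.5) (value of joint nut_red between 0.5 and 1.1 rad and value of joint each of nut_left, nut_opposite, nut_right below 0.5 rad), for 0.2 s.
2. the nut opposite it is half-way too, the other two still loose (value of joint nut_red between 0.5 and 1.1 rad and value of joint nut_opposite between 0.5 and 1.1 rad and value of joint each of nut_left, nut_right below 0.5 rad), for 0.2 s.
3. all four nuts are about half-way (value of joint nut_red between 0.5 and 1.1 rad and value of joint nut_left between 0.5 and 1.1 rad and value of joint nut_opposite between 0.5 and 1.1 rad and value of joint nut_right between 0.5 and 1.1 rad), for 0.2 s.
4. second pass: the red nut is home (above 1.42 rad), the other three still about half-way (value of joint nut_red above 1.42 rad and value of joint nut_left between 0.5 and 1.1 rad and value of joint nut_opposite between 0.5 and 1.1 rad and value of joint nut_right between 0.5 and 1.1 rad), for 0.2 s.
5. the nut opposite it is home too, the other two still about half-way (value of joint each of nut_red, nut_opposite above 1.42 rad and value of joint nut_left between 0.5 and 1.1 rad and value of joint nut_right between 0.5 and 1.1 rad), for 0.2 s.
At the end, for the whole second after the job is handed in: all four nuts are home (turned past 1.42 rad of 1.571) and at rest, and the tin, the cup, the jar and the spanner are within 20 mm of where they stood (value of joint each of nut_red, nut_left, nut_opposite, nut_right above 1.42 rad and velocity of joint nut_red between -0.05 and 0.05 rad/s and velocity of joint nut_left between -0.05 and 0.05 rad/s and velocity of joint nut_opposite between -0.05 and 0.05 rad/s and velocity of joint nut_right between -0.05 and 0.05 rad/s and distance of each of tin_mid, mug_mid, grease_mid, spanner_grip from where it was at the start of the episode below 0.02 m); the robot touches nothing.
It fails at once if a nut is turned well past half-way (above 1.15 rad) while another is still loose (below 0.45) ((value of joint nut_red above 1.15 rad and value of joint any of nut_left, nut_opposite, nut_right below 0.45 rad) or (value of joint nut_left above 1.15 rad and value of joint any of nut_red, nut_opposite, nut_right below 0.45 rad) or (value of joint nut_opposite above 1.15 rad and value of joint any of nut_red, nut_left, nut_right below 0.45 rad) or (value of joint nut_right above 1.15 rad and value of joint any of nut_red, nut_left, nut_opposite below 0.45 rad)).
It fails at once if the tin, the cup, the jar or the spanner is shifted by more than 20 mm, or one of the first three tipped (distance of any of tin_mid, mug_mid, grease_mid, spanner_grip from where it was at the start of the episode above 0.02 m or angle between any of tin_mid, mug_mid, grease_mid's own z axis and vertical above 0.35 rad).
It also fails if it takes over 72 s, if anything falls off the work surface, if the arm or the gripper's body presses on something with over 40 N, if the wrist force passes 120 N, or if a joint passes its speed limit or range.

## Robot

A 7-joint arm with a two-finger parallel gripper is mounted at the origin on the work surface. World frame = base frame: x ahead of the robot, y to its left, z up, the work surface at z = 0. Lengths are in m, angles in rad, forces in N, time in s.
With the tool pointing down it reaches from about 0.4 to 0.85 m from the base axis. Payload 4.5 kg.
Tool frame: the origin (TCP) lies where the fingers leave the gripper's body, on its centre line; the fingertips stand 64 mm ahead of it and the grasp point (between the pads) lies 45 mm ahead of it; z points along the fingers, y is the direction in which the jaws open and shut (so a half turn about z gives the same grasp; the last joint's range is limited). The gripper opens to 88 mm and grips with 3 to 60 N. Pads are 18 mm wide; open, the fingers measure 123 mm over their backs; the gripper's body (75 mm by 187 mm) begins 45 mm behind the grasp point.
Start: joints at [-1.256, 0.689, -0.195, 1.565, 0.157, 0.902, -0.215], TCP at [0.173, 0.601, 0.303] pointing down, gripper open.
Joint ranges: [-3.01, 3.01], [-0.46, 2.08], [-1.47, 1.51], [0.13, 2.56], [-1, 4.14], [0.04, 2.09], [-2.66, 2.66]. Speed limits (rad/s): [2.57, 2.57, 3.14, 3.14, 3.14, 3.14, 3.14].

## Interface

Orientations are given as a unit quaternion [x, y, z, w].
In Python, from plant import monitor, snapshot, workorder, finder gives the robot as it stands.
- The arm moves only by the tool carry_out, never from a script. Its argument "motion" is one flat list of numbers, 6 for each row, row after row: the shift along the tool's x, y, z in cm, then the turn, a rotation vector about the tool's x, y, z in rad. In form: [x, y, z, rx, ry, rz, x, y, z, rx, ry, rz, ...]. A call has 1 to 8 rows; each row shifts and turns the commanded pose from where the row before left it, along the tool's axes as they then stand; what a row does not reach is not made up. A row lasts 1/8 s, in which the tool goes at most 62.5 mm and 10.7 degrees, less where a joint would pass 70% of its speed; a pose out of reach is approached as far as the arm can. A call with a gripper value outside its range is refused whole. "hand" is the finger opening in cm, from 0 to 8.81, set as the call begins (left out, the last holds). The fingers move at their own pace and stop on an object; "grip_force" is the grip in N (left out, the last holds). Time passes only in rows, so rows that do not move let the fingers close. It gives the time, the measured TCP pose, the force and the opening at its end, in the units of the state.
- monitor.get_state(): the state, without advancing time (a new reading comes with each control period).
- snapshot(name): name is "side" or "top"; returns a dict with "frame" (420x560x3 uint8, red, green, blue), "range_z" (420x560 float32, m along the optical axis (not along the pixel's ray), 0 where there is no reading), "fx", "fy", "cx", "cy" (pixels), "rvec" (rotation vector, rad) and "tvec" (3), from world to camera coordinates, as OpenCV has them. Camera axes: x right, y down, z forward; pixel columns grow to the right and rows downward; lengths in m; the calibration is good to about 2 mm. A picture is of the moment at which its call begins.
- workorder.finish_job(): hands the job in, once; it reports no verdict.
Trained networks look in a picture, given as the dict that the camera call returned (one of the last four; its "shot" number tells which), for a name from the list of things; names that differ only in an ending like _2 or _b are one class to them, and where a whole thing is asked for, a point or a joint stands for the part that bears it (a point fixed in the world has none). Each returns a list of dicts, best first, with "p" (0 to 1); they miss things now and then, are a little off and sometimes report something else, mostly with a low value. They report only what shows in the picture. A call takes as long as a camera call.
- finder.masks_of(picture, thing): "pixels" (420x560 bool, what is visible of it) and "extent" ([left, top, right, bottom] in pixels, round what is visible of it).
The state is a dict: "clock": time; "q": joint angles; "qd": joint speeds; "joint_torque": joint torques, N m; "tool_pos": TCP position; "eef_rot": TCP orientation; "contact_force": force on the tool from outside, world axes, zero at the start; "moment": the same for the moment, N m; "opening": opening from 0.0 (shut) to 1.0 (fully open).
Only numpy, scipy, OpenCV 4.12 (cv2) and the standard library are available. Lean on these libraries where they do the work, as an engineer would, in place of code of your own. Each camera call takes 0.05 s, during which the arm holds its last target. There are 200 camera calls.

## Working session

There is one attempt and no reset: what is moved stays moved. The work goes in short steps, Python scripts to look and compute and a tool call to move; the robot and the scene stay as the last step left them, time stands still between calls to the robot, and variables do not carry over. Pictures are saved under pics/ and viewed, about 8 in all and at most 12, crops included, and the job is handed in when it is done.

Besides the shell and the picture viewer there is one more tool, called after "Emit:" as a command line: name --argument value ..., lists and objects as JSON in quotes. carry_out: Moves the arm, as the interface text tells. Its arguments: {"type":"object","properties":{"motion":{"type":"array"},"hand":{"type":"number"},"grip_force":{"type":"number"}},"required":["motion"]}

```bash
mkdir -p pics; cat > h.py <<'E'
import numpy as np, cv2
from plant import monitor, snapshot, workorder, finder
def cloud(s):
    d=s["range_z"]; v,u=np.mgrid[:d.shape[0],:d.shape[1]]
    P=np.stack([(u-s["cx"])/s["fx"]*d,(v-s["cy"])/s["fy"]*d,d],-1)
    R=cv2.Rodrigues(np.array(s["rvec"],float))[0]
    W=(P-np.array(s["tvec"]).ravel())@R
    W[d<=0]=np.nan
    return W
E
python3 - <<'E'
from h import *
st=monitor.get_state(); print({k:np.round(v,3) for k,v in st.items()})
for n in("top","side"):
    s=snapshot(n); cv2.imwrite(f"pics/{n}0.png",s["frame"][...,::-1]); W=cloud(s)
    for t in["nut_red_mid","nut_left_mid","nut_opposite_mid","nut_right_mid","jig","tin_mid","mug_mid","grease_mid","spanner_grip"]:
        for r in finder.masks_of(s,t)[:4]:
            p=W[r["pixels"]];p=p[~np.isnan(p[:,0])]
            print(n,t,round(r["p"],2),np.round(r["extent"]),len(p),np.round(np.median(p,0),3) if len(p) else'', np.round(np.percentile(p,[2,98],axis=0),3).tolist() if len(p) else'')
E
```

```text
{'clock': np.float64(0.0), 'q': array([-1.256,  0.69 , -0.195,  1.566,  0.157,  0.902, -0.215]), 'qd': array([-0.   ,  0.001,  0.001,  0.001,  0.   , -0.   ,  0.002]), 'joint_torque': array([ 0.0000e+00, -5.2756e+01, -1.2670e+00, -1.5343e+01, -5.3000e-02,
        6.0000e-03,  0.0000e+00]), 'tool_pos': array([0.173, 0.6  , 0.302]), 'eef_rot': array([ 0.14 ,  0.99 , -0.001, -0.   ]), 'contact_force': array([-0.457,  0.172,  0.659]), 'moment': array([0.013, 0.007, 0.029]), 'opening': np.float64(0.998)}
top nut_red_mid 0.62 [352. 179. 386. 193.] 271 [ 0.628 -0.133  0.123] [[0.617, -0.168, 0.069], [0.642, -0.101, 0.128]]
top nut_left_mid 0.54 [342. 215. 351. 248.] 288 [ 0.528 -0.082  0.123] [[0.495, -0.091, 0.068], [0.563, -0.077, 0.128]]
top nut_opposite_mid 0.51 [377. 254. 413. 263.] 223 [ 0.478 -0.182  0.123] [[0.469, -0.215, 0.112], [0.487, -0.15, 0.128]]
top nut_right_mid 0.8 [409. 194. 424. 223.] 326 [ 0.577 -0.233  0.122] [[0.545, -0.246, 0.098], [0.61, -0.224, 0.127]]
top jig 0.75 [326. 177. 424. 274.] 7264 [ 0.547 -0.15   0.069] [[0.453, -0.244, 0.014], [0.642, -0.057, 0.152]]
to
[... 1531 characters left out ...]
g_mid 0.68 [322. 138. 334. 160.] 158 [ 0.477 -0.165  0.118] [[0.466, -0.213, 0.095], [0.487, -0.149, 0.125]]
side mug_mid 0.63 [305. 112. 333. 150.] 677 [ 0.509 -0.342  0.066] [[0.476, -0.405, 0.018], [0.543, -0.328, 0.088]]
side grease_mid 0.64 [268. 195. 298. 242.] 1149 [0.577 0.06  0.066] [[0.549, 0.018, 0.008], [0.607, 0.071, 0.094]]
side spanner_grip 0.71 [362. 163. 378. 204.] 316 [ 0.363 -0.166  0.009] [[0.347, -0.27, 0.004], [0.379, -0.096, 0.012]]
side spanner_grip 0.64 [259. 129. 340. 211.] 4825 [ 0.549 -0.112  0.067] [[0.453, -0.238, 0.01], [0.652, -0.057, 0.15]]
side spanner_grip 0.43 [294. 160. 323. 178.] 378 [ 0.528 -0.078  0.112] [[0.494, -0.091, 0.092], [0.563, -0.075, 0.124]]
```

View pics/top0.png

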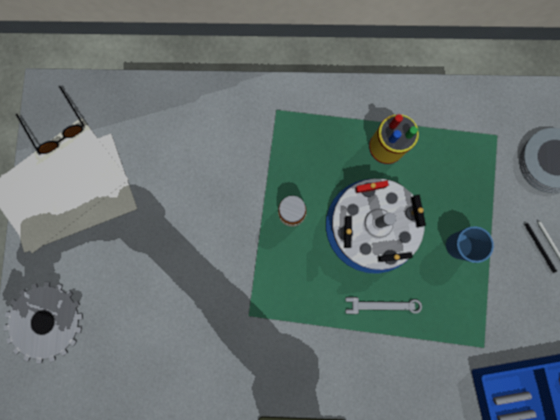

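View pics/side0.png

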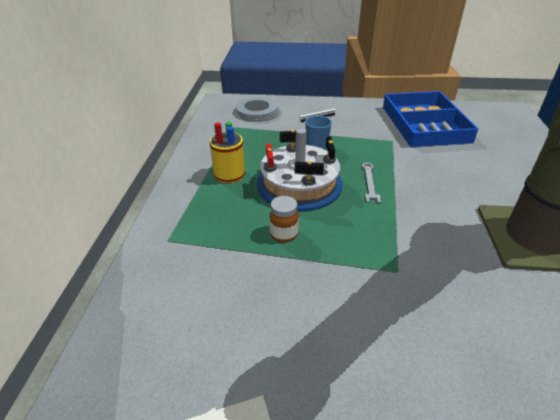

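```bash
cat >> h.py <<'E'
from scipy.spatial.transform import Rotation as Ro
def nuts(names=("nut_red","nut_left","nut_opposite","nut_right"), c=None):
    """bar centre, bar angle (deg mod 180) from depth points of bar tops near the given/known places"""
    out={}
    for n in("top","side"):
        s=snapshot(n);W=cloud(s)
        out[n]=W
    return out
def bar(W,p,r=.045):
    m=(np.hypot(W[...,0]-p[0],W[...,1]-p[1])<r)&(W[...,2]>.115)&(W[...,2]<.13)
    q=W[m][:,:2].astype(np.float32)
    (c,(w,h),a)=cv2.minAreaRect(q)
    mu=q.mean(0); e,v=np.linalg.eigh(np.cov((q-mu).T)); d=v[:,1]
    return c,(w,h),np.degrees(np.arctan2(d[1],d[0]))%180,len(q),W[m][:,2].max()
def plan(way):
    """way: list of (x,y,z, az_y_deg, nrows); from the measured pose, print tool-frame rows"""
    st=monitor.get_state(); p=np.array(st["tool_pos"]);R=Ro.from_quat(st["eef_rot"])
    y=R.as_matrix()[:,1]; print("now",np.round(p,4),"azy",round(np.degrees(np.arctan2(y[1],y[0])),1),"opening",round(float(st["opening"]),3),"t",st["clock"],"q",np.round(st["q"],2))
    for x,yy,z,az,n in way:
        a=np.radians(az); Y=np.array([np.cos(a),np.sin(a),0]);Z=np.array([0,0,-1.]);X=np.cross(Y,Z)
        T=Ro.from_matrix(np.stack([X,Y,Z],1)); tp=np.array([x,yy,z])
        for k in range(n,0,-1):
            dp=np.round(R.inv().apply((tp-p)/k)*100,1); dr=np.round((R.inv()*T).as_rotvec()/k,3)
            p=p+R.apply(dp/100); R=R*Ro.from_rotvec(dr)
            print(", ".join(f"{v:g}" for v in [*dp,*dr])+",")
        print("--",np.round(p,3))
E
python3 - <<'E'
from h import *
G={"red":(.628,-.133),"left":(.528,-.082),"opp":(.478,-.182),"right":(.577,-.233)}
o=nuts()
for k,p in G.items():
    for n in o:
        b=bar(o[n],p); print(k,n,np.round(b[0],4),np.round(b[1],3),round(b[2],1),b[3],round(float(b[4]),3))
W=o["top"]; m=(W[...,2]>.16)&(np.hypot(W[...,0]-.552,W[...,1]+.157)<.04); print("shaft",W[m].mean(0),W[m].shape,W[m][:,2].max())
for k,(x,y) in G.items():
  pass
plan([(.33,.5,.30,50,4),(.52,.22,.30,20,7),(.628,-.133,.25,10,7)])
E
```

```text
red top [ 0.6299 -0.1349] [0.014 0.07 ] 101.9 219 0.128
red side [ 0.6284 -0.1325] [0.014 0.068] 101.6 95 0.127
left top [ 0.529  -0.0838] [0.014 0.069] 178.1 225 0.129
left side [ 0.5283 -0.083 ] [0.018 0.069] 179.8 161 0.127
opp top [ 0.4779 -0.184 ] [0.014 0.07 ] 98.8 220 0.13
opp side [ 0.4768 -0.1813] [0.014 0.07 ] 99.4 90 0.127
right top [ 0.5787 -0.236 ] [0.07  0.016] 10.0 240 0.129
right side [ 0.5908 -0.2317] [0.043 0.016] 6.9 76 0.127
shaft [ 0.55351327 -0.15925966  0.16816703] (133, 3) 0.17241294833290866
now [0.1732 0.6006 0.3028] azy 73.9 opening 1.003 t 1.1 q [-1.26  0.69 -0.19  1.57  0.16  0.9  -0.22]
-4.5, -1.3, 0.1, 0, 0, 0.104,
-4.6, -0.9, 0.1, 0, -0, 0.104,
-4.6, -0.4, 0, 0, -0, 0.105,
-4.6, 0.1, 0.1, 0, -0, 0.104,
-- [0.33 0.5  0.3 ]
-4.7, -1.3, -0, 0, -0, 0.075,
-4.7, -1, -0, 0, -0, 0.075,
-4.8, -0.6, -0, 0, -0, 0.075,
-4.8, -0.2, -0, 0, -0, 0.075,
-4.8, 0.1, -0, 0, -0, 0.075,
-4.8, 0.5, -0, 0, -0, 0.074,
-4.8, 0.8, -0, 0, -0, 0.075,
-- [0.52 0.22 0.3 ]
-5.3, -0.3, 0.7, 0, -0, 0.025,
-5.3, -0.1, 0.7, 0, -0, 0.025,
-5.3, -0, 0.7, 0, -0, 0.025,
-5.3, 0.1, 0.7, 0, -0, 0.025,
-5.2, 0.3, 0.7, 0, -0, 0.025,
-5.3, 0.4, 0.7, 0, -0, 0.025,
-5.2, 0.5, 0.8, 0, -0, 0.025,
-- [ 0.628 -0.133  0.25 ]
```

Emit:
carry_out --motion '[-4.5,-1.3,0.1,0,0,0.104,-4.6,-0.9,0.1,0,0,0.104,-4.6,-0.4,0,0,0,0.105,-4.6,0.1,0.1,0,0,0.104,-4.7,-1.3,0,0,0,0.075,-4.7,-1,0,0,0,0.075,-4.8,-0.6,0,0,0,0.075,-4.8,-0.2,0,0,0,0.075]' --hand 4.5 --grip_force 45

```text
clock: 2.1
tool_pos: [0.4393, 0.3391, 0.2999]
eef_rot: [0.479, 0.878, 0.0, 0.0]
contact_force: [0.3, 0.9, 0.9]
opening: 0.512
```

Emit:
carry_out --motion '[-4.8,0.1,0,0,0,0.075,-4.8,0.5,0,0,0,0.074,-4.8,0.8,0,0,0,0.075,-5.3,-0.3,0.7,0,0,0.025,-5.3,-0.1,0.7,0,0,0.025,-5.3,0,0.7,0,0,0.025,-5.3,0.1,0.7,0,0,0.025,-5.2,0.3,0.7,0,0,0.025]'

```text
clock: 3.1
tool_pos: [0.5981, -0.0337, 0.2646]
eef_rot: [0.624, 0.782, 0.0, 0.0]
contact_force: [-0.2, -0.2, -0.2]
opening: 0.507
```

```bash
cat >> h.py <<'E'
N=dict(red=(.6294,-.134),left=(.5286,-.0826),opp=(.4772,-.1834),right=(.578,-.2348))
E
python3 -c "
from h import *
plan([(*N['red'],.25,11.8,3),(*N['red'],.176,11.8,3)])"
```

```text
now [ 0.5981 -0.0337  0.2646] azy 12.8 opening 0.507 t 3.1 q [-0.03  0.7   0.01  1.69 -0.01  0.75  0.21]
-3.5, 0.3, 0.5, 0, -0, 0.006,
-3.5, 0.3, 0.5, 0, -0, 0.006,
-3.5, 0.3, 0.5, 0.001, -0, 0.005,
-- [ 0.63  -0.134  0.25 ]
0, -0, 2.5, -0, -0, 0,
0, -0, 2.4, -0, -0, 0,
0, -0, 2.5, -0, -0, 0,
-- [ 0.629 -0.134  0.176]
```

Emit:
carry_out --motion '[-3.5,0.3,0.5,0,0,0.006,-3.5,0.3,0.5,0,0,0.006,-3.5,0.3,0.5,0,0,0.005,0,0,0,0,0,0,0,0,2.5,0,0,0,0,0,2.4,0,0,0,0,0,2.5,0,0,0,0,0,0,0,0,0]'

```text
clock: 4.1
tool_pos: [0.6279, -0.131, 0.1741]
eef_rot: [0.63, 0.777, -0.001, -0.002]
contact_force: [-0.3, 0.3, 0.4]
opening: 0.509
```

```bash
python3 -c "
from h import *
plan([(*N['red'],.174,11.8,1),(*N['red'],.174,-27,4)])
s=snapshot('side');cv2.imwrite('pics/s1.png',cv2.resize(s['frame'][60:270,180:460,::-1],None,fx=2.8,fy=2.8))"
```

```text
now [ 0.6279 -0.131   0.1741] azy 11.9 opening 0.509 t 4.1 q [ 0.14  0.87 -0.    1.62  0.    0.66  0.34]
-0.3, 0.1, 0, -0.004, -0.003, 0.003,
-- [ 0.629 -0.134  0.174]
-0, -0, 0, 0, 0, 0.169,
-0, -0, 0, 0, 0, 0.169,
-0, -0, 0, 0, 0, 0.169,
-0, 0, 0, 0.001, 0, 0.17,
-- [ 0.629 -0.134  0.174]
```

View pics/s1.png

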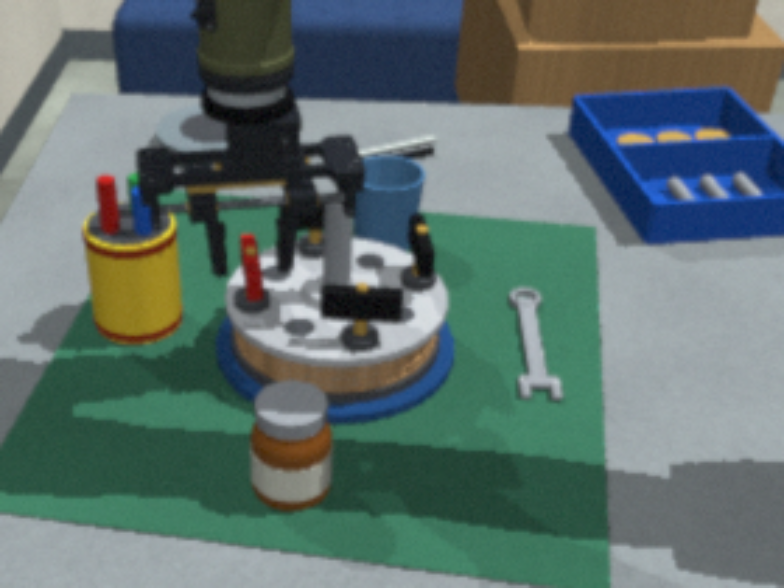

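Emit:
carry_out --motion '[-0.3,0.1,0,0,0,0,0,0,0,0,0,0,0,0,0,0,0,0,0,0,0,0,0,0,0,0,0,0,0,0.17,0,0,0,0,0,0.17,0,0,0,0,0,0.17,0,0,0,0,0,0.17]' --hand 0

```text
clock: 5.15
tool_pos: [0.6299, -0.136, 0.1762]
eef_rot: [0.854, 0.519, -0.001, -0.0]
contact_force: [-2.2, -0.4, 2.7]
opening: 0.153
```

```bash
python3 -c "
from h import *
st=monitor.get_state();print(st['contact_force'],st['moment'])
plan([(*N['red'],.176,-27,1),(*N['red'],.25,-27,3)]);W=cloud(snapshot('side'));b=bar(W,N['red']);print(b)"
```

```text
[-2.2002723  -0.40743394  2.67039807] [-0.25837254  0.76815115  0.19889159]
now [ 0.6299 -0.136   0.1762] azy -27.4 opening 0.153 t 5.15 q [ 0.04  0.88  0.18  1.61 -0.23  0.67 -0.14]
0.2, -0.1, 0, -0.001, 0.001, -0.007,
-- [ 0.63  -0.134  0.176]
-0, -0, -2.5, 0, 0, -0,
-0, -0, -2.4, 0, 0, -0,
-0, -0, -2.5, 0, 0, -0,
-- [ 0.63  -0.134  0.25 ]
((0.6326755881309509, -0.12627564370632172), (0.04829040914773941, 0.03646647930145264), np.float64(2.2440507144376625), 134, np.float64(0.1298984834972196))
```

```bash
python3 -c "
from h import *
plan([(.6299,-.135,.246,-27,3),(*N['opp'],.250,9,4),(*N['opp'],.174,9,3)])"
```

```text
now [ 0.63   -0.136   0.1762] azy -27.7 opening 0.152 t 5.2 q [ 0.04  0.88  0.18  1.61 -0.23  0.67 -0.14]
0, -0, -2.3, -0, 0.001, -0.004,
0, -0, -2.3, -0, 0, -0.004,
0.1, -0.1, -2.4, -0.001, 0.001, -0.004,
-- [ 0.63  -0.135  0.246]
-2.8, -2.8, -0.1, 0, -0, -0.157,
-2.3, -3.3, -0.1, 0, -0, -0.157,
-1.8, -3.6, -0.1, 0, -0, -0.157,
-1.3, -3.8, -0.1, 0.001, -0, -0.157,
-- [ 0.477 -0.184  0.25 ]
0, 0, 2.5, -0, -0, -0,
0, 0, 2.6, -0, -0, -0,
0, 0, 2.5, -0, -0, -0,
-- [ 0.477 -0.184  0.174]
```

Emit:
carry_out --motion '[0,0,0,0,0,0,0,0,0,0,0,0,0,0,-2.3,0,0,0,0,0,-2.3,0,0,0,0,0,-2.4,0,0,0,-2.8,-2.8,-0.1,0,0,-0.157,-2.3,-3.3,-0.1,0,0,-0.157,-1.8,-3.6,-0.1,0,0,-0.157]' --hand 4.5

```text
clock: 6.2
tool_pos: [0.5154, -0.1714, 0.2489]
eef_rot: [0.705, 0.709, 0.001, 0.0]
contact_force: [-0.7, -0.7, -0.9]
opening: 0.509
```

Emit:
carry_out --motion '[-1.3,-3.8,-0.1,0,0,-0.157,0,0,0,0,0,0,0,0,2.5,0,0,0,0,0,2.6,0,0,0,0,0,2.5,0,0,0,0,0,0,0,0,0]'

```text
clock: 6.95
tool_pos: [0.4784, -0.1834, 0.1723]
eef_rot: [0.65, 0.76, -0.0, -0.001]
contact_force: [0.0, 0.3, -0.3]
opening: 0.511
```

```bash
python3 -c "
from h import *
plan([(*N['opp'],.174,9,1),(*N['opp'],.174,-27,4)])
for n in('top','side'):
  W=cloud(snapshot(n)); print(n,bar(W,N['red']))"
```

```text
now [ 0.4784 -0.1834  0.1723] azy 8.9 opening 0.511 t 6.95 q [ 0.28  0.76 -0.    2.02  0.    0.37  0.43]
0, -0.1, -0.2, -0.002, -0.002, -0.001,
-- [ 0.477 -0.184  0.174]
0, -0, 0, 0, 0, 0.157,
0, -0, 0, 0, 0, 0.157,
0, -0, 0, 0, 0, 0.157,
0, -0, 0, 0.001, 0, 0.157,
-- [ 0.477 -0.184  0.174]
top ((0.6297034621238708, -0.13547033071517944), (0.06920723617076874, 0.014644814655184746), np.float64(62.327911902547285), 224, np.float64(0.12824727439349937))
side ((0.6287521719932556, -0.13401088118553162), (0.07002434134483337, 0.01569182612001896), np.float64(62.19387179869575), 121, np.float64(0.1264818936565426))
```

Emit:
carry_out --motion '[0,-0.1,-0.2,0,0,0,0,0,0,0,0,0,0,0,0,0,0,0,0,0,0,0,0,0,0,0,0,0,0,0.158,0,0,0,0,0,0.158,0,0,0,0,0,0.158,0,0,0,0,0,0.158]' --hand 0

```text
clock: 8.05
tool_pos: [0.4779, -0.1846, 0.1761]
eef_rot: [0.855, 0.518, 0.001, 0.001]
contact_force: [1.3, -1.3, 1.7]
opening: 0.154
```

```bash
python3 -c "
from h import *
print(monitor.get_state()['moment'])
plan([(.4772,-.1834,.248,-27,3),(*N['left'],.250,88.5,12),(*N['left'],.174,88.5,3)])"
```

```text
[-0.24337963  0.0613458   0.20749957]
now [ 0.4779 -0.1846  0.1761] azy -27.6 opening 0.154 t 8.05 q [ 0.19  0.76  0.14  2.02 -0.27  0.38  0.06]
0, -0, -2.4, 0.001, -0, -0.003,
0, -0.1, -2.4, 0.001, -0, -0.003,
0.1, -0, -2.4, 0, -0, -0.004,
-- [ 0.477 -0.183  0.248]
0.9, -0, -0, 0, 0, -0.168,
0.9, 0.2, -0, 0, 0, -0.168,
0.9, 0.3, -0, 0, 0, -0.168,
0.8, 0.5, -0, 0, 0, -0.168,
0.7, 0.6, -0, 0, 0, -0.168,
0.6, 0.7, -0, 0, 0, -0.168,
0.5, 0.8, -0, 0, 0, -0.168,
0.4, 0.9, -0, 0, 0, -0.168,
0.2, 0.9, -0, 0, 0, -0.168,
0.1, 1, -0.1, 0, 0, -0.168,
-0.1, 0.9, -0, 0, 0, -0.168,
-0.2, 1, -0.1, 0, 0, -0.168,
-- [ 0.529 -0.082  0.25 ]
0, -0, 2.5, 0, 0, 0,
0, -0, 2.6, 0, 0, 0,
0, -0, 2.5, 0, 0, 0,
-- [ 0.529 -0.082  0.174]
```

Emit:
carry_out --motion '[0,0,0,0,0,0,0,0,0,0,0,0,0,0,-2.4,0,0,0,0,-0.1,-2.4,0,0,0,0.1,0,-2.4,0,0,-0.01,0.9,0,0,0,0,-0.168,0.9,0.2,0,0,0,-0.168,0.9,0.3,0,0,0,-0.168]' --hand 4.5

```text
clock: 9.05
tool_pos: [0.4893, -0.1582, 0.2477]
eef_rot: [0.691, 0.723, -0.0, -0.0]
contact_force: [0.8, -0.7, 0.1]
opening: 0.506
```

Emit:
carry_out --motion '[0.8,0.5,0,0,0,-0.168,0.7,0.6,0,0,0,-0.168,0.6,0.7,0,0,0,-0.168,0.5,0.8,0,0,0,-0.168,0.4,0.9,0,0,0,-0.168,0.2,0.9,0,0,0,-0.168,0.1,1,-0.1,0,0,-0.168,-0.1,0.9,0,0,0,-0.168]'

```text
clock: 10.05
tool_pos: [0.5238, -0.0911, 0.2487]
eef_rot: [0.091, 0.996, -0.0, -0.0]
contact_force: [0.3, 0.2, -0.4]
opening: 0.509
```

```bash
python3 -c "
from h import *
plan([(*N['left'],.250,88.5,2),(*N['left'],.174,88.5,3)])
for n in('top','side'):
  W=cloud(snapshot(n)); print(n,*[(k,round(bar(W,N[k])[2],1)) for k in N])"
```

```text
now [ 0.5238 -0.0911  0.2487] azy 79.6 opening 0.509 t 10.05 q [ 0.28  0.66 -0.32  1.9   0.33  0.64  1.15]
-0.2, 0.5, -0.1, -0, -0, -0.078,
-0.2, 0.4, -0, -0, -0, -0.078,
-- [ 0.529 -0.083  0.25 ]
0, 0, 2.5, -0, -0, -0,
0, 0, 2.5, -0, -0, -0,
0, 0, 2.6, -0, -0, -0,
-- [ 0.529 -0.083  0.174]h.py:22: RuntimeWarning: Mean of empty slice.
  mu=q.mean(0); e,v=np.linalg.eigh(np.cov((q-mu).T)); d=v[:,1]
  ret = um.true_divide(
  avg = a.mean(axis, **keepdims_kw)
h.py:22: RuntimeWarning: Degrees of freedom <= 0 for slice
  mu=q.mean(0); e,v=np.linalg.eigh(np.cov((q-mu).T)); d=v[:,1]
  c *= np.true_divide(1, fact)
  c *= np.true_divide(1, fact)
Traceback (most recent call last):
  File "h.py", line 23, in bar
    return c,(w,h),np.degrees(np.arctan2(d[1],d[0]))%180,len(q),W[m][:,2].max()
                                                                ~~~~~~~~~~~~~^^
ValueError: zero-size array to reduction operation maximum which has no identity
```

Emit:
carry_out --motion '[-0.3,0.9,0,0,0,-0.156,0,0,0,0,0,0,0,0,2.5,0,0,0,0,0,2.5,0,0,0,0,0,2.4,0,0,0,0,0,0,0,0,0]'

```text
clock: 10.85
tool_pos: [0.5272, -0.0835, 0.1734]
eef_rot: [0.018, 1.0, -0.0, -0.002]
contact_force: [0.2, -1.1, -0.2]
opening: 0.511
```

```bash
sed -i 's/    (c,(w,h),a)=cv2/    if len(q)<40: return (0,0),(0,0),np.nan,len(q),0\n    (c,(w,h),a)=cv2/' h.py; python3 -c "
from h import *
plan([(*N['left'],.174,88.5,1),(*N['left'],.174,63,3)])
for n in('top','side'):
  W=cloud(snapshot(n)); print(n,*[(k,round(bar(W,N[k])[2],1),bar(W,N[k])[3]) for k in N])"
```

```text
now [ 0.5272 -0.0835  0.1734] azy 87.9 opening 0.511 t 10.85 q [ 0.24  0.78 -0.28  1.94  0.44  0.48  1.18]
-0.1, 0.1, -0.1, -0.001, -0.004, -0.011,
-- [ 0.528 -0.083  0.174]
-0, -0, 0, 0, 0, 0.149,
-0, 0, 0, 0, 0, 0.148,
-0, 0, 0, 0, 0, 0.149,
-- [ 0.528 -0.083  0.174]
top ('red', np.float64(65.6), 110) ('left', nan, 30) ('opp', nan, 0) ('right', nan, 0)
side ('red', np.float64(61.8), 119) ('left', np.float64(177.0), 95) ('opp', np.float64(63.5), 90) ('right', np.float64(8.3), 76)
```

Emit:
carry_out --motion '[-0.1,0.1,-0.1,0,0,-0.01,0,0,0,0,0,0,0,0,0,0,0,0,0,0,0,0,0,0,0,0,0,0,0,0.15,0,0,0,0,0,0.15,0,0,0,0,0,0.15,0,0,0,0,0,0]' --hand 0

```text
clock: 11.95
tool_pos: [0.5297, -0.0859, 0.1763]
eef_rot: [0.237, 0.972, -0.002, 0.001]
contact_force: [0.5, -8.0, 2.6]
opening: 0.154
```

```bash
python3 -c "
from h import *
print(monitor.get_state()['moment'])
plan([(.5286,-.0826,.248,63,3),(*N['right'],.250,99,4),(*N['right'],.174,99,3)])"
```

```text
[-1.62993522  0.04089736 -0.08969001]
now [ 0.5297 -0.0859  0.1763] azy 62.6 opening 0.154 t 11.95 q [ 0.17  0.77 -0.17  1.94  0.28  0.45  0.89]
0.1, 0.1, -2.4, -0.001, 0.001, -0.002,
0.1, 0.1, -2.4, -0.002, 0.001, -0.003,
0, 0, -2.4, -0.001, 0.001, -0.002,
-- [ 0.529 -0.083  0.248]
-2.8, -2.8, -0, -0, -0, -0.157,
-2.4, -3.2, -0.1, -0, -0, -0.157,
-1.8, -3.6, -0, -0, -0, -0.157,
-1.2, -3.8, -0.1, -0, -0, -0.158,
-- [ 0.578 -0.235  0.25 ]
0, 0, 2.5, -0, -0, 0,
0, 0, 2.6, -0, -0, 0,
0, 0, 2.5, -0, -0, 0,
-- [ 0.578 -0.235  0.174]
```

Emit:
carry_out --motion '[0,0,0,0,0,0,0,0,0,0,0,0,0,0,-2.4,0,0,0,0,0,-2.4,0,0,0,0,0,-2.4,0,0,0,-2.8,-2.8,0,0,0,-0.157,-2.4,-3.2,-0.1,0,0,-0.157,-1.8,-3.6,0,0,0,-0.157]' --hand 4.5

```text
clock: 12.95
tool_pos: [0.567, -0.1963, 0.2489]
eef_rot: [-0.002, 1.0, 0.0, 0.0]
contact_force: [0.0, 0.1, -0.4]
opening: 0.509
```

Emit:
carry_out --motion '[-1.2,-3.8,-0.1,0,0,-0.158,0,0,0,0,0,0,0,0,2.5,0,0,0,0,0,2.6,0,0,0,0,0,2.4,0,0,0,0,0,0,0,0,0]'

```text
clock: 13.7
tool_pos: [0.5772, -0.2321, 0.1731]
eef_rot: [-0.078, 0.997, 0.001, -0.002]
contact_force: [-0.2, -0.8, 1.0]
opening: 0.511
```

```bash
python3 -c "
from h import *
plan([(*N['right'],.174,99,1),(*N['right'],.174,63,4)])
for n in('top','side'):
  W=cloud(snapshot(n)); print(n,*[(k,round(bar(W,N[k])[2],1),bar(W,N[k])[3]) for k in N])"
```

```text
now [ 0.5772 -0.2321  0.1731] azy 99.0 opening 0.511 t 13.7 q [ 0.52  0.88 -0.39  1.67  0.47  0.7   1.62]
-0, -0.3, -0.1, 0.003, -0.004, -0.001,
-- [ 0.578 -0.235  0.174]
-0, 0, 0, 0, 0, 0.157,
-0, 0, 0, 0, 0, 0.157,
-0, 0, 0, 0, 0, 0.157,
-0, 0, 0, 0, 0, 0.158,
-- [ 0.578 -0.235  0.174]
top ('red', np.float64(64.1), 210) ('left', np.float64(152.7), 222) ('opp', np.float64(62.1), 232) ('right', np.float64(14.4), 104)
side ('red', np.float64(61.9), 117) ('left', np.float64(152.5), 153) ('opp', np.float64(61.1), 104) ('right', np.float64(126.4), 79)
```

Emit:
carry_out --motion '[0,-0.3,-0.1,0,0,0,0,0,0,0,0,0,0,0,0,0,0,0,0,0,0,0,0,0,0,0,0,0,0,0.157,0,0,0,0,0,0.157,0,0,0,0,0,0.157,0,0,0,0,0,0.157]' --hand 0

```text
clock: 14.8
tool_pos: [0.579, -0.2383, 0.1761]
eef_rot: [0.237, 0.972, -0.001, 0.001]
contact_force: [-0.1, -1.6, 2.3]
opening: 0.153
```

```bash
python3 -c "
from h import *
print(monitor.get_state()['moment'])
plan([(.578,-.2348,.248,63,3),(.6294,-.1345,.250,-27,9),(.6294,-.1345,.174,-27,3)])"
```

```text
[-0.54917251  0.09332031  0.19595502]
now [ 0.579  -0.2383  0.1761] azy 62.6 opening 0.153 t 14.8 q [ 0.44  0.86 -0.22  1.66  0.28  0.65  1.16]
0.1, 0.1, -2.4, -0, 0.001, -0.002,
0.1, 0.1, -2.4, -0.001, 0, -0.002,
0, 0.1, -2.4, -0, 0.001, -0.003,
-- [ 0.579 -0.235  0.248]
0, 1.2, -0, -0, -0, 0.175,
0.2, 1.2, -0, -0, -0, 0.174,
0.4, 1.2, -0, -0, 0, 0.175,
0.6, 1.1, -0, -0, 0, 0.174,
0.8, 1, -0, -0, 0, 0.175,
1, 0.8, -0, -0, 0, 0.174,
1.1, 0.6, -0.1, -0, 0, 0.175,
1.2, 0.4, -0, -0, 0, 0.174,
1.2, 0.2, -0.1, -0, 0, 0.175,
-- [ 0.63  -0.135  0.25 ]
0, -0, 2.5, -0, 0, -0,
0, -0, 2.6, -0, 0, -0,
0, -0, 2.5, -0, 0, -0,
-- [ 0.63  -0.135  0.174]
```

Emit:
carry_out --motion '[0,0,0,0,0,0,0,0,0,0,0,0,0.1,0.1,-2.4,0,0,0,0.1,0.1,-2.4,0,0,0,0,0.1,-2.4,0,0,0,0,1.2,0,0,0,0.175,0.2,1.2,0,0,0,0.174,0.4,1.2,0,0,0,0.175]' --hand 4.5

```text
clock: 15.8
tool_pos: [0.5957, -0.2001, 0.2475]
eef_rot: [0.48, 0.877, 0.0, -0.0]
contact_force: [-0.1, 0.4, 0.1]
opening: 0.512
```

Emit:
carry_out --motion '[0.6,1.1,0,0,0,0.174,0.8,1,0,0,0,0.175,1,0.8,0,0,0,0.174,1.1,0.6,-0.1,0,0,0.175,1.2,0.4,0,0,0,0.174,1.2,0.2,-0.1,0,0,0.175,0,0,0,0,0,0,0,0,0,0,0,0]'

```text
clock: 16.8
tool_pos: [0.6292, -0.1339, 0.2495]
eef_rot: [0.852, 0.523, -0.0, -0.0]
contact_force: [1.1, -0.6, 0.6]
opening: 0.512
```

```bash
python3 -c "
from h import *
plan([(.6294,-.1345,.174,-27,3),(.6294,-.1345,.174,-72,5)])
for n in('top','side'):
  W=cloud(snapshot(n)); print(n,*[(k,round(bar(W,N[k])[2],1),bar(W,N[k])[3]) for k in N])"
```

```text
now [ 0.6292 -0.1339  0.2495] azy -26.9 opening 0.512 t 16.8 q [ 0.02  0.78  0.21  1.57 -0.21  0.81 -0.15]
-0, 0, 2.5, -0, 0, 0.001,
-0, 0, 2.5, -0, 0, 0,
-0, 0.1, 2.5, -0.001, 0, 0.001,
-- [ 0.63  -0.134  0.174]
-0, -0, 0, 0, 0, 0.157,
-0, -0, 0, 0, 0, 0.157,
-0, -0, 0, 0, 0, 0.157,
-0, -0, 0, 0, 0, 0.157,
-0.1, -0, 0, 0, 0, 0.157,
-- [ 0.629 -0.135  0.174]
top ('red', nan, 24) ('left', np.float64(152.5), 221) ('opp', np.float64(58.0), 84) ('right', nan, 0)
side ('red', np.float64(62.4), 119) ('left', np.float64(153.3), 149) ('opp', np.float64(61.4), 106) ('right', np.float64(151.7), 67)
```

Emit:
carry_out --motion '[0,0,2.5,0,0,0,0,0,2.5,0,0,0,0,0.1,2.5,0,0,0,0,0,0,0,0,0]'

```text
clock: 17.4
tool_pos: [0.6291, -0.1342, 0.173]
eef_rot: [0.853, 0.522, -0.001, -0.002]
contact_force: [-0.5, -0.5, 0.4]
opening: 0.506
```

Emit:
carry_out --motion '[0,0,0,0,0,0,0,0,0,0,0,0,0,0,0,0,0,0,0,0,0,0,0,0.163,0,0,0,0,0,0.163,0,0,0,0,0,0.163,0,0,0,0,0,0.163,0,0,0,0,0,0.163]' --hand 0

```text
clock: 18.4
tool_pos: [0.632, -0.1358, 0.1756]
eef_rot: [0.99, 0.139, 0.002, 0.002]
contact_force: [3.0, -3.5, -3.9]
opening: 0.155
```

```bash
python3 -c "
from h import *
print(monitor.get_state()['moment'])
plan([(.6294,-.1345,.248,-72,3),(*N['opp'],.250,-27,5),(*N['opp'],.174,-27,3)])"
```

```text
[-0.75860769 -0.48308207  0.41216322]
now [ 0.632  -0.1358  0.1756] azy -74.1 opening 0.155 t 18.4 q [-0.07  0.92  0.41  1.62 -0.5   0.71 -0.72]
-0.1, -0.1, -2.4, 0.002, -0.001, -0.012,
-0, -0, -2.4, 0.002, -0.001, -0.012,
-0.1, -0.1, -2.4, 0.001, -0.001, -0.012,
-- [ 0.629 -0.134  0.248]
-3.2, -0, -0, 0, -0, -0.157,
-3.2, -0.5, -0.1, 0, -0, -0.157,
-3, -1, -0, 0, -0, -0.157,
-2.8, -1.5, -0.1, 0, -0, -0.157,
-2.6, -1.8, -0, 0, -0, -0.157,
-- [ 0.478 -0.183  0.25 ]
-0, -0, 2.5, 0, -0, -0,
-0, -0, 2.5, 0, -0, -0,
-0, -0, 2.6, 0, -0, -0,
-- [ 0.478 -0.183  0.174]
```

Emit:
carry_out --motion '[0,0,0,0,0,0,0,0,0,0,0,0,-0.1,-0.1,-2.4,0,0,-0.012,0,0,-2.4,0,0,-0.012,-0.1,-0.1,-2.4,0,0,-0.012,-3.2,0,0,0,0,-0.157,-3.2,-0.5,-0.1,0,0,-0.157,-3,-1,0,0,0,-0.157]' --hand 4.5

```text
clock: 19.4
tool_pos: [0.5357, -0.1625, 0.2481]
eef_rot: [0.922, 0.388, 0.0, -0.0]
contact_force: [-0.9, -0.6, 0.7]
opening: 0.508
```

Emit:
carry_out --motion '[-2.8,-1.5,-0.1,0,0,-0.157,-2.6,-1.8,0,0,0,-0.157,0,0,0,0,0,0,0,0,0,0,0,0]'

```text
clock: 19.9
tool_pos: [0.4776, -0.1821, 0.249]
eef_rot: [0.852, 0.524, 0.001, 0.0]
contact_force: [-0.2, 0.3, 0.0]
opening: 0.513
```

```bash
python3 -c "
from h import *
plan([(*N['opp'],.174,-27,3),(*N['opp'],.174,-73.5,5)])
for n in('top','side'):
  W=cloud(snapshot(n)); print(n,*[(k,round(bar(W,N[k])[2],1),bar(W,N[k])[3]) for k in N])"
```

```text
now [ 0.4776 -0.1821  0.249 ] azy -26.8 opening 0.513 t 19.9 q [ 0.16  0.63  0.18  1.97 -0.21  0.55  0.02]
-0, 0, 2.5, 0, -0, 0.001,
-0.1, 0, 2.5, 0.001, -0.001, 0.002,
-0, 0, 2.5, 0, -0, 0.001,
-- [ 0.477 -0.183  0.174]
-0, 0, 0, 0, -0, 0.162,
-0, 0, 0, 0, -0, 0.162,
-0, 0, 0, 0, -0, 0.163,
-0, 0, 0, 0, -0, 0.162,
-0, 0, 0, 0, -0, 0.163,
-- [ 0.477 -0.183  0.174]
top ('red', np.float64(18.1), 226) ('left', np.float64(152.8), 221) ('opp', np.float64(62.1), 134) ('right', np.float64(152.7), 105)
side ('red', np.float64(17.6), 142) ('left', np.float64(152.7), 154) ('opp', np.float64(61.0), 106) ('right', np.float64(152.9), 76)
```

Red reads 18° from above, which is home. Now the opposite nut.

Emit:
carry_out --motion '[0,0,2.5,0,0,0,-0.1,0,2.5,0,0,0,0,0,2.5,0,0,0,0,0,0,0,0,0]'

```text
clock: 20.5
tool_pos: [0.4761, -0.1824, 0.1722]
eef_rot: [0.851, 0.525, -0.001, -0.001]
contact_force: [0.6, 0.3, -0.3]
opening: 0.509
```

Emit:
carry_out --motion '[0,0,0,0,0,0,0,0,0,0,0,0,0,0,0,0,0,0,0,0,0,0,0,0.163,0,0,0,0,0,0.163,0,0,0,0,0,0.163,0,0,0,0,0,0.163,0,0,0,0,0,0.163]' --hand 0

```text
clock: 21.5
tool_pos: [0.4792, -0.1854, 0.1746]
eef_rot: [0.99, 0.142, 0.003, 0.003]
contact_force: [5.5, -4.2, -4.9]
opening: 0.154
```

```bash
python3 -c "
from h import *
print(monitor.get_state()['moment'])
plan([(*N['opp'],.248,-72,3),(.529,-.0845,.250,63,14),(.529,-.0845,.174,63,3)])"
```

```text
[-0.81035244 -0.80573769  0.39409463]
now [ 0.4792 -0.1854  0.1746] azy -73.7 opening 0.154 t 21.5 q [ 0.09  0.78  0.31  2.03 -0.58  0.41 -0.43]
-0, -0.1, -2.4, 0.002, -0.002, -0.01,
-0.1, -0.1, -2.5, 0.002, -0.002, -0.01,
-0, -0, -2.4, 0.003, -0.001, -0.01,
-- [ 0.477 -0.183  0.248]
0.6, -0.6, -0, 0, -0, -0.168,
0.7, -0.5, -0, 0, -0, -0.168,
0.7, -0.3, -0, 0, -0, -0.168,
0.8, -0.2, -0, 0, -0, -0.168,
0.8, -0.1, -0, 0, -0, -0.168,
0.8, 0, -0, 0, -0, -0.168,
0.8, 0.2, -0, 0, -0, -0.169,
0.7, 0.3, -0, 0, -0, -0.168,
0.7, 0.4, -0, 0, -0, -0.169,
0.6, 0.5, -0, 0, -0, -0.168,
0.5, 0.6, -0.1, 0, -0, -0.169,
0.3, 0.7, -0, 0, -0, -0.168,
0.2, 0.7, -0.1, 0, 0, -0.169,
0.1, 0.8, -0, 0, 0, -0.168,
-- [ 0.529 -0.085  0.25 ]
0, 0, 2.5, 0, 0, -0,
0, 0, 2.5, 0, 0, -0,
0, 0, 2.6, 0, 0, -0,
-- [ 0.529 -0.085  0.174]
```

Emit:
carry_out --motion '[0,0,0,0,0,0,0,0,0,0,0,0,0,-0.1,-2.4,0,0,-0.01,-0.1,-0.1,-2.5,0,0,-0.01,0,0,-2.4,0,0,-0.01,0.6,-0.6,0,0,0,-0.168,0.7,-0.5,0,0,0,-0.168,0.7,-0.3,0,0,0,-0.168]' --hand 4.5

```text
clock: 22.5
tool_pos: [0.4856, -0.1592, 0.2468]
eef_rot: [0.915, 0.403, -0.0, -0.0]
contact_force: [-0.1, -0.7, -0.4]
opening: 0.514
```

Emit:
carry_out --motion '[0.8,-0.2,0,0,0,-0.168,0.8,-0.1,0,0,0,-0.168,0.8,0,0,0,0,-0.168,0.8,0.2,0,0,0,-0.169,0.7,0.3,0,0,0,-0.168,0.7,0.4,0,0,0,-0.169,0.6,0.5,0,0,0,-0.168,0.5,0.6,-0.1,0,0,-0.169]'

```text
clock: 23.5
tool_pos: [0.5135, -0.1022, 0.2477]
eef_rot: [0.464, 0.886, -0.0, -0.0]
contact_force: [0.5, 0.0, -0.5]
opening: 0.513
```

Emit:
carry_out --motion '[0.3,0.7,0,0,0,-0.168,0.2,0.7,-0.1,0,0,-0.169,0.1,0.8,0,0,0,-0.168,0,0,0,0,0,0,0,0,0,0,0,0]'

```text
clock: 24.12
tool_pos: [0.5253, -0.0832, 0.2487]
eef_rot: [0.233, 0.973, -0.0, -0.0]
contact_force: [-0.9, 0.1, 0.2]
opening: 0.511
```

```bash
python3 -c "
from h import *
plan([(.529,-.0845,.174,63,3),(.529,-.0845,.174,16.5,5)])
for n in('top','side'):
  W=cloud(snapshot(n)); print(n,*[(k,round(bar(W,N[k])[2],1),bar(W,N[k])[3]) for k in N])"
```

```text
now [ 0.5253 -0.0832  0.2487] azy 63.1 opening 0.511 t 24.125 q [ 0.21  0.65 -0.22  1.9   0.24  0.62  0.94]
-0.1, 0, 2.5, -0, -0, 0.001,
-0.1, 0, 2.5, -0, -0, 0,
-0.2, 0.1, 2.5, -0.001, -0, 0.001,
-- [ 0.529 -0.084  0.174]
0, -0, -0, 0, -0, 0.162,
-0, -0, -0, 0, -0, 0.162,
-0, -0, -0, 0, -0, 0.162,
-0, -0, -0, 0, -0, 0.163,
-0, -0, -0, 0, -0.001, 0.162,
-- [ 0.529 -0.084  0.174]
top ('red', nan, 20) ('left', np.float64(153.5), 71) ('opp', nan, 0) ('right', nan, 0)
side ('red', np.float64(17.7), 139) ('left', np.float64(153.6), 149) ('opp', np.float64(16.8), 130) ('right', np.float64(151.9), 60)
```

Emit:
carry_out --motion '[-0.1,0,2.5,0,0,0,-0.1,0,2.5,0,0,0,-0.2,0.1,2.5,0,0,0,0,0,0,0,0,0]'

```text
clock: 24.72
tool_pos: [0.5288, -0.0837, 0.1724]
eef_rot: [0.232, 0.973, -0.0, -0.002]
contact_force: [0.5, 0.8, 0.1]
opening: 0.516
```

Emit:
carry_out --motion '[0,0,0,0,0,0,0,0,0,0,0,0,0,0,0,0,0,0,0,0,0,0,0,0.163,0,0,0,0,0,0.163,0,0,0,0,0,0.163,0,0,0,0,0,0.163,0,0,0,0,0,0.163]' --hand 0

```text
clock: 25.72
tool_pos: [0.5289, -0.0863, 0.1744]
eef_rot: [0.601, 0.799, -0.002, 0.0]
contact_force: [-1.9, -5.5, 3.7]
opening: 0.148
```

```bash
python3 -c "
from h import *
print(monitor.get_state()['moment'])
plan([(.529,-.0845,.248,18,3),(.5785,-.2365,.250,63,5),(.5785,-.2365,.174,63,3)])"
```

```text
[-1.22013975  0.62925431  0.39095807]
now [ 0.5289 -0.0863  0.1744] azy 16.2 opening 0.148 t 25.725 q [ 0.06  0.77  0.03  1.95 -0.04  0.42  0.39]
0.1, 0, -2.5, -0.001, 0.001, -0.011,
0, 0, -2.4, -0.001, 0.001, -0.011,
0.1, 0.1, -2.5, -0, 0.001, -0.01,
-- [ 0.529 -0.084  0.248]
-3.2, -0, -0, 0, -0, -0.157,
-3.2, -0.5, -0, 0, -0, -0.157,
-3, -1, -0.1, 0, -0, -0.157,
-2.9, -1.5, -0, 0, -0, -0.157,
-2.6, -1.9, -0.1, 0, -0, -0.158,
-- [ 0.579 -0.237  0.25 ]
0, 0, 2.5, 0, -0, 0,
0, 0, 2.6, 0, -0, 0,
0, 0.1, 2.5, 0, -0, 0,
-- [ 0.579 -0.236  0.174]
```

Emit:
carry_out --motion '[0,0,0,0,0,0,0,0,0,0,0,0,0.1,0,-2.5,0,0,-0.011,0,0,-2.4,0,0,-0.011,0.1,0,-2.5,0,0,-0.01,-3.2,0,0,0,0,-0.157,-3.2,-0.5,0,0,0,-0.157,-3,-1,-0.1,0,0,-0.157]' --hand 4.5

```text
clock: 26.72
tool_pos: [0.5599, -0.1732, 0.2489]
eef_rot: [0.376, 0.926, 0.0, 0.0]
contact_force: [0.3, 1.1, -0.8]
opening: 0.514
```

Emit:
carry_out --motion '[-2.9,-1.5,0,0,0,-0.157,-2.6,-1.9,-0.1,0,0,-0.158,0,0,0,0,0,0,0,0,0,0,0,0]'

```text
clock: 27.22
tool_pos: [0.5794, -0.2333, 0.2495]
eef_rot: [0.23, 0.973, 0.001, -0.0]
contact_force: [-0.7, 0.3, -0.6]
opening: 0.514
```

```bash
python3 -c "
from h import *
plan([(.5785,-.2365,.174,63,3),(.5785,-.2365,.174,16.5,5)])
for n in('top','side'):
  W=cloud(snapshot(n)); print(n,*[(k,round(bar(W,N[k])[2],1),bar(W,N[k])[3]) for k in N])"
```

```text
now [ 0.5794 -0.2333  0.2495] azy 63.4 opening 0.514 t 27.225 q [ 0.44  0.76 -0.24  1.62  0.23  0.8   1.21]
-0, -0.1, 2.5, 0, -0, 0.003,
-0, -0.1, 2.5, 0.001, -0, 0.002,
-0.1, -0.1, 2.6, 0, -0.001, 0.003,
-- [ 0.579 -0.236  0.174]
0, -0, -0, 0, -0, 0.162,
0, -0, -0, 0, -0, 0.162,
0, -0, -0, 0, -0, 0.162,
0, -0, -0, 0, -0, 0.163,
-0, -0, -0, 0, -0, 0.162,
-- [ 0.579 -0.236  0.174]
top ('red', np.float64(17.9), 228) ('left', np.float64(108.3), 216) ('opp', np.float64(18.2), 242) ('right', np.float64(149.1), 140)
side ('red', np.float64(16.9), 144) ('left', np.float64(108.1), 119) ('opp', np.float64(17.2), 129) ('right', np.float64(150.0), 74)
```

Emit:
carry_out --motion '[0,-0.1,2.5,0,0,0,0,-0.1,2.5,0,0,0,-0.1,-0.1,2.6,0,0,0,0,0,0,0,0,0]'

```text
clock: 27.82
tool_pos: [0.578, -0.236, 0.1721]
eef_rot: [0.229, 0.973, 0.0, -0.002]
contact_force: [0.2, 0.1, -0.3]
opening: 0.511
```

Emit:
carry_out --motion '[0,0,0,0,0,0,0,0,0,0,0,0,0,0,0,0,0,0,0,0,0,0,0,0.164,0,0,0,0,0,0.164,0,0,0,0,0,0.164,0,0,0,0,0,0.164,0,0,0,0,0,0.164]' --hand 0

```text
clock: 28.82
tool_pos: [0.5785, -0.2391, 0.1745]
eef_rot: [0.601, 0.799, -0.001, 0.0]
contact_force: [-2.1, -2.0, 2.6]
opening: 0.154
```

Emit:
carry_out --motion '[0,0,0,0,0,0,0,0,0,0,0,0,0,0,-2.5,0,0,0,0,0,-2.5,0,0,0,0,0,-2.5,0,0,0,0,0,-4,0,0,0,4,0,-3,0,0,0,4,0,0,0,0,0]' --hand 4.5

```text
clock: 29.82
tool_pos: [0.5576, -0.1603, 0.3212]
eef_rot: [0.598, 0.801, 0.002, 0.003]
contact_force: [0.5, -0.6, -0.4]
opening: 0.511
```

```bash
cat > c.py <<'E'
from h import *
plan([])
for n in('top','side'):
  s=snapshot(n);W=cloud(s); print(n,*[(k,round(bar(W,N[k])[2],1),bar(W,N[k])[3]) for k in N])
  cv2.imwrite(f'pics/{n}9.png',s['frame'][...,::-1])
  for t in["tin_mid","mug_mid","grease_mid","spanner_grip"]:
    for r in finder.masks_of(s,t)[:1]:
      p=W[r["pixels"]];p=p[~np.isnan(p[:,0])];print(t,round(r["p"],2),np.round(np.median(p,0),3))
E
python3 c.py
```

```text
now [ 0.5576 -0.1603  0.3212] azy 16.5 opening 0.511 t 29.825 q [ 0.19  0.6   0.02  1.69 -0.02  0.84  0.51]
top ('red', np.float64(17.9), 225) ('left', np.float64(108.3), 215) ('opp', np.float64(17.9), 239) ('right', nan, 8)
tin_mid 0.97 [ 0.746 -0.175  0.114]
mug_mid 0.67 [ 0.511 -0.375  0.017]
grease_mid 0.86 [0.574 0.038 0.093]
spanner_grip 0.65 [ 0.364 -0.178  0.011]
side ('red', np.float64(17.6), 140) ('left', np.float64(108.1), 118) ('opp', np.float64(18.2), 131) ('right', np.float64(107.1), 78)
tin_mid 0.68 [ 0.746 -0.166  0.088]
mug_mid 0.57 [ 0.511 -0.345  0.067]
grease_mid 0.86 [0.577 0.061 0.064]
spanner_grip 0.79 [ 0.363 -0.152  0.009]
```

View pics/side9.png

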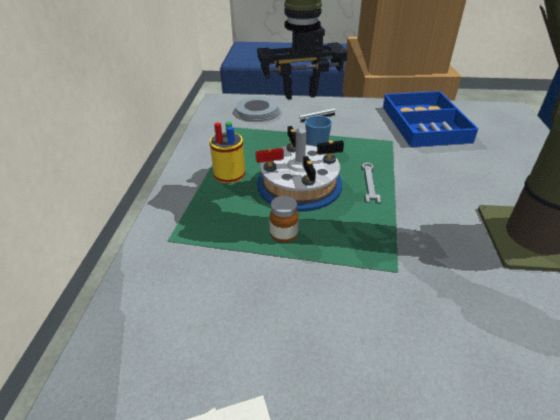

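The side picture shows all four wings pointing at the shaft: red at (268,156), left (310,168), opposite (330,147), right (293,138). The tin, cup, jar and spanner are where they were, and the gripper is clear above the jig. I'm handing in.

Emit:
carry_out --motion '[0,0,0,0,0,0,0,0,0,0,0,0]'

```text
clock: 30.58
tool_pos: [0.5564, -0.1611, 0.3186]
eef_rot: [0.599, 0.801, -0.0, -0.0]
contact_force: [-0.4, 0.8, 1.1]
opening: 0.509
```

```bash
python3 -c "
from h import *
print(workorder.finish_job())"
```

```text
the job is handed in; nothing more can be done
None
```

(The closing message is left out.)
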